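# Portion of roasted nuts at the craft-fair stall

### The job

Slide the long-handled saucepan along the warming plate, without lifting it off the plate, from its outer ring onto the middle ring, so that it stands centred under the nut dispenser, and let go of it. Then pull the dispenser's spring-loaded slide out by its upright wooden tab until the tab is in line with the pair of brass clips on the rails, and keep it there: the program finishes while still holding the slide open at the clips. Do not open the slide before the pan is under it, and leave the kettle and everything else on the table where it stands.

Things in the scene. Friction and masses are not known exactly. Their poses are not given: they have to be found in the camera images.
- station: Fixed grey warming plate, 180 (x) x 560 (y) x 18 mm high, flat, with three flush ring marks 148 mm across at its y = -190, 0, +190 mm. Saucepan on one outer ring, kettle on the other; nut dispenser behind the middle one. Origin: on the table under the middle ring's centre; x points away from the robot to the dispenser, z up; turned about z by up to 0.15 rad.
- middle_ring (a point): Centre of the middle ring on the plate's top, 18 mm above the table; axes as the station's. The pan's centre must come here.
- saucepan: Open steel saucepan, 120 mm across, 72 mm high, walls 3 mm, 0.4 to 0.65 kg. Origin: centre of its underside. A level black handle sticks out along its -x (roughly to the robot): 20 mm wide, 16 mm high, from 80 to 220 mm from the pan's axis, mid height 58 mm above the underside. On the plate all of it is below 91 mm and passes under rails, slide and chute.
- pan_grip (a point): Point on the middle line of the saucepan's handle, 175 mm out from the pan's axis, 58 mm above its underside; axes as the pan's (handle runs along x, grip across y).
- gate: The slide: a 3 mm sheet, 56 mm wide, between the rails, 120 mm above the table, with an upright wooden tab at its front: 14 (x) x 24 (y) mm, top 194 mm above the table. Origin: in the tab at the sheet; axes as the station's. Moves only along the station's -x, 0 to 75 mm; shut, the tab is 30 mm before the middle ring's centre. A spring shuts it: 3.2 N, plus 0.8 N per 10 mm.
- tab (a point): Middle of the tab, 173 mm above the table, the height to grip it; axes as the station's. Space beside the tab is free above 130 mm from the table.
- portion_mark (a point): Mark: midpoint between two brass clips (12 x 14 x 11 mm, black line on top) on the two rails, 36 mm either side of the slide's middle line, tops 130 mm above the table, 25 to 45 mm in front of the shut tab; axes as the station's. The slide is at the mark when the tab's middle has the same station x as this point. The clips are stiff; do not move them.
- kettle: Steel kettle, 126 mm across, 158 mm high over its black bow handle, on the other outer ring. Not to be moved. Origin: centre of underside.
- jar: Amber glass jar with brass cap, 68 mm across, 100 mm high, on the table at the plate's +y (left) end. Leave alone. Origin: centre of underside.
- mug: White mug, 76 mm across, 85 mm high, on the table at the plate's -y (right) end. Leave alone. Origin: centre of underside.
- doll_tall: Wooden doll, 68 mm across its skirt, 150 mm high, left of the plate. Leave alone. Origin: centre of underside.
- doll_short: Wooden doll, 68 mm across its skirt, 120 mm high, near the robot on its right. Leave alone. Origin: centre of underside.
- tree: Toy fir in a clay pot, 110 mm across, 200 mm high, right of the plate. Leave alone. Origin: centre of underside.
- jug: Dark metal jug, 104 mm across, 190 mm high, right of the plate. Leave alone. Origin: centre of underside.
- scoop: Wooden spoon, 190 mm long, lying near the robot on its left. Leave alone. Origin: at the underside, near its middle.
- chute (a point): Lower front edge of the dispenser's steel chute (62 mm wide, top 158 mm above the table), 124 mm above the table, 7 mm behind the middle ring's centre; axes as the station's. Behind it a clear round hopper 104 mm across, its axis 118 mm further back, 278 mm high. Two 8 mm rails, 70 mm apart, 116 to 124 mm above the table, reach 92 mm forward from here.

How it is judged:
On the way, in this order (a step that is already met when the one before it is completed fails the run):
1. the saucepan stands centred on the middle ring, let go, the slide still shut (horizontal distance between saucepan and middle_ring below 0.018 m and linear speed of saucepan below 0.01 m/s and contact force between each of the arm, the fingers and saucepan below 0.3 N and x of tab in the frame of middle_ring above -0.04 m), for 0.2 s.
2. the slide is pulled out to the mark and kept there (x of tab in the frame of portion_mark between -0.006 and 0.006 m and contact force between the fingers and gate above 2 N), for 0.5 s.
At the end, for the whole second after the job is handed in: The saucepan stands on the plate within 18 mm of the middle ring's centre, untouched by the robot, and the fingers hold the slide still with its tab within 6 mm of the brass clips' line, through the last second (all of step 2 and horizontal distance between saucepan and middle_ring below 0.018 m and z of saucepan in the frame of middle_ring between -0.005 and 0.005 m and angle between saucepan's own z axis and vertical below 0.08 rad and linear speed of gate below 0.01 m/s and contact force between each of gate, the fingers, the arm and saucepan below 0.3 N); the arm keeps its last pose, push and grip.
It fails at once if the saucepan is lifted more than 8 mm off the plate or tipped (z of saucepan in the frame of middle_ring above 0.008 m or angle between saucepan's own z axis and vertical above 0.15 rad).
It fails at once if the slide is opened while the pan is not under it (x of tab in the frame of middle_ring below -0.045 m and horizontal distance between saucepan and middle_ring above 0.03 m).
It fails at once if the brass clips are moved (distance of portion_mark from where it was at the start of the episode above 0.004 m).
It fails at once if the kettle or another bystander is shifted or knocked over (distance of any of kettle, jar, mug, doll_tall, doll_short, tree, jug from where it was at the start of the episode above 0.02 m or distance of scoop from where it was at the start of the episode above 0.03 m or angle between any of kettle, jar, mug, doll_tall, doll_short, tree, jug's own z axis and vertical above 0.4 rad).
It also fails if it takes over 56 s, if anything falls off the work surface, if the arm or the gripper's body presses on something with over 40 N, if the wrist force passes 120 N, or if a joint passes its speed limit or range.

### The arm

A 6-joint arm with a two-finger parallel gripper is mounted at the origin on the work surface. World frame = base frame: x ahead of the robot, y to its left, z up, the work surface at z = 0. Lengths are in m, angles in rad, forces in N, time in s.
With the tool pointing down it reaches from about 0.4 to 0.825 m from the base axis. Payload 7 kg.
Tool frame: the origin (TCP) lies on the mounting face of the last link; the fingertips stand env.tcp_to_tips ahead of it and the grasp point (between the pads) lies 159 mm ahead of it (env.tcp_to_tips is the distance from the TCP to the fingertips, in m); z points along the fingers, x is the direction in which the jaws open and shut, and the axes are right-handed (so a half turn about z gives the same grasp; the last joint's range is limited). The gripper opens to 88 mm and grips with 3 to 60 N. Pads are 19 mm wide; open, the fingers measure 130 mm over their backs; the gripper's body (78 mm by 193 mm) begins 47 mm behind the grasp point.
Start: joints at [-0.864, 0.359, 0.012, 0, -1.224, -0.288], TCP at [0.274, -0.617, 0.405] pointing down, gripper open.
Joint ranges: [-3.07, 3.07], [-1.43, 2.12], [-1.02, 1.25], [-3.03, 1.67], [-3.05, -0], [-3.03, 3.03]. Speed limits (rad/s): [2.39, 2.39, 3.01, 3.14, 3.14, 3.14].

### API

Orientations are given as [roll, pitch, yaw] about the fixed x, y, z axes, in that order (R = Rz(yaw) Ry(pitch) Rx(roll)).
In Python, from station import env, solver, monitor, imaging gives the robot as it stands. Calls block until the motion is done:
- env.movep(position, orientation): joint-space move of the TCP to a pose.
- env.move_linear(position, attitude=None, velocity=0.15): straight line of the TCP; attitude=None keeps the orientation; velocity is the mean speed in m/s.
- env.set_joints(angles): joint-space move.
- env.ungrasp() and env.close(grasp_force=None): open the fingers fully, or close them until they stop; grasp_force is the grip in N (None keeps the last).
- env.pause(seconds).
- solver.solve_ik(position, orientation): joint angles nearest the present ones, or None.
- monitor.get_state(): the state.
- imaging.read_camera(name): name is "scene" or "top"; returns a dict with "pixels" (384x512x3 uint8, red, green, blue), "mtx" (3x3 intrinsics, pixels), "k1" (the pictures are not rectified: a ray, as slopes to the right and down, at radius r is drawn at 1 + k1 r^2 times it, then the intrinsics apply), "camera_from_world" (4x4, takes a point from world to camera coordinates). Camera axes: x right, y down, z forward; pixel columns grow to the right and rows downward; lengths in m; the calibration is good to about 2 mm. A picture is of the moment at which its call begins. There is no depth.
A pose or a line that the arm cannot do raises env.IKError and nothing moves.
- env.hand_in(): hands the job in, once; it reports no verdict.
Trained networks look in the newest picture that a camera, given by its name, has taken for a name from the list of things; names that differ only in an ending like _2 or _b are one class to them, and where a whole thing is asked for, a point or a joint stands for the part that bears it (a point fixed in the world has none). Each returns a list of dicts, best first, with "score" (0 to 1); they miss things now and then, are a little off and sometimes report something else, mostly with a low value. They report only what shows in the picture. A call takes as long as a camera call.
- imaging.regions_of(camera, thing): "mask" (384x512 bool, what is visible of it).
- imaging.landmark_of(camera, thing): "point" ([x, y, z] in m, in the coordinates of the camera as it stood for that picture, good to about 4 mm: a listed point, or the origin of a listed thing).
The state is a dict: "time": time; "joint_positions": joint angles; "dq": joint speeds; "joint_torque": joint torques, N m; "eef_pos": TCP position; "eef_rot": TCP orientation; "ft_force": force on the tool from outside, world axes, zero at the start; "moment": the same for the moment, N m; "finger_gap": finger opening in m.
Only numpy, scipy, OpenCV 4.12 (cv2) and the standard library are available. Lean on these libraries where they do the work, as an engineer would, in place of code of your own. Each camera call takes 0.05 s, during which the arm holds its last target. There are 200 camera calls.

## Working session

There is one attempt and no reset: what is moved stays moved. The work goes in short steps, each a Python script; the robot and the scene stay as the last script left them, time stands still between calls to the robot, and variables do not carry over. Pictures are saved under pics/ and viewed, about 8 in all and at most 12, crops included, and the job is handed in when it is done.

```bash
ls; mkdir -p pics
cat > h.py <<'E'
import numpy as np, cv2
from station import env, solver, monitor, imaging
def snap(cam,name=None):
    im=imaging.read_camera(cam)
    if name: cv2.imwrite(f'pics/{name}.png',im['pixels'][:,:,::-1])
    return im
def lm(cam,im,thing):
    T=np.linalg.inv(im['camera_from_world'])
    return [(round(d['score'],2),np.round((T@np.r_[d['point'],1])[:3],4)) for d in imaging.landmark_of(cam,thing)[:2]]
def proj(im,P):
    p=(im['camera_from_world']@np.c_[np.atleast_2d(P),np.ones(len(np.atleast_2d(P)))].T)[:3]
    s=p[:2]/p[2]; s=s*(1+im['k1']*(s**2).sum(0))
    return (im['mtx']@np.vstack([s,np.ones(s.shape[1])]))[:2].T
def toplane(im,uv,z):
    uv=np.atleast_2d(uv).astype(float); K=im['mtx']
    d=(np.c_[uv,np.ones(len(uv))]@np.linalg.inv(K).T)[:,:2]; s=d.copy()
    for _ in range(20): s=d/(1+im['k1']*(s**2).sum(1,keepdims=True))
    T=np.linalg.inv(im['camera_from_world']); r=np.c_[s,np.ones(len(s))]@T[:3,:3].T; o=T[:3,3]
    return o+r*((z-o[2])/r[:,2:])
E
python3 - <<'E'
from h import *
for c in ('scene','top'):
    im=snap(c,c+'0'); print(c,im['k1'],np.linalg.inv(im['camera_from_world'])[:3,3])
    for t in 'station middle_ring saucepan pan_grip gate tab portion_mark kettle jar mug doll_tall doll_short tree jug scoop chute'.split(): print(t,lm(c,im,t))
print(env.tcp_to_tips,monitor.get_state())
E
```

```text
pics
scene -0.09195060918347547 [ 0.93526194 -0.7610551   1.21572656]
station [(0.82, array([ 0.6505, -0.0391, -0.0021])), (0.29, array([ 0.6566, -0.0369,  0.1245]))]
middle_ring [(0.86, array([ 0.6502, -0.0383,  0.0215]))]
saucepan [(0.72, array([ 0.6542, -0.2251,  0.0224]))]
pan_grip [(0.73, array([ 0.4853, -0.2079,  0.0734]))]
gate [(0.62, array([ 0.6501, -0.0398,  0.0208])), (0.47, array([ 0.6161, -0.036 ,  0.1196]))]
tab [(0.6, array([ 0.6153, -0.0443,  0.1774])), (0.29, array([ 4.403e-01, -5.095e-01, -2.000e-04]))]
portion_mark [(0.47, array([ 0.5816, -0.0415,  0.1228]))]
kettle [(0.73, array([0.6197, 0.1486, 0.0175]))]
jar []
mug [(0.84, array([ 7.060e-01, -3.617e-01, -4.000e-04])), (0.41, array([ 6.494e-01, -4.040e-02,  4.000e-04]))]
doll_tall [(0.68, array([ 0.6515, -0.0385,  0.0036])), (0.63, array([0.5423, 0.5148, 0.0031]))]
doll_short [(0.81, array([ 0.3052, -0.3248,  0.0019])), (0.47, array([ 0.4814, -0.2045,  0.0749]))]
tree [(0.78, array([ 0.5589, -0.5374, -0.0015]))]
jug [(0.68, array([ 0.4442, -0.5089,  0.0006]))]
scoop [(0.62, array([ 0.617 , -0.0369,  0.1204])), (0
[... 1127 characters left out ...]
568, -0.0418,  0.1229]))]
0.1781 {'time': 1.7, 'joint_positions': array([-8.63901497e-01,  3.58605730e-01,  1.18969694e-02,  1.25332150e-06,
       -1.22409387e+00, -2.88120036e-01]), 'dq': array([ 0.00071626, -0.00033168, -0.00133945, -0.00074727, -0.00244055,
       -0.00086493]), 'joint_torque': array([-1.56168957e-03, -5.82373989e+01,  2.93311733e+01,  7.00279266e+00,
        1.26065797e-02, -5.69810481e-05]), 'eef_pos': array([ 0.27447053, -0.61665541,  0.40465644]), 'eef_rot': array([-3.14158973e+00, -5.71233805e-06,  1.98957155e+00]), 'ft_force': array([-0.17900004, -0.25065374, -0.06035027]), 'moment': array([-0.01355054,  0.03414451, -0.03813268]), 'finger_gap': 0.08784855733576054}
```

View pics/scene0.png

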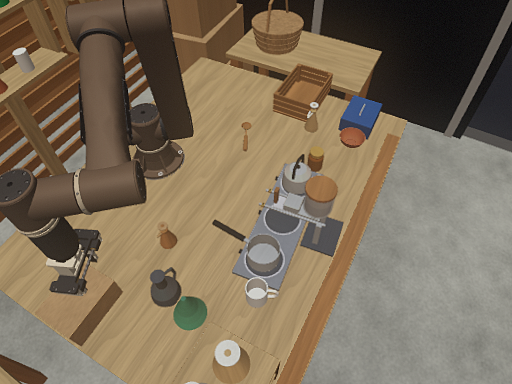

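View pics/top0.png

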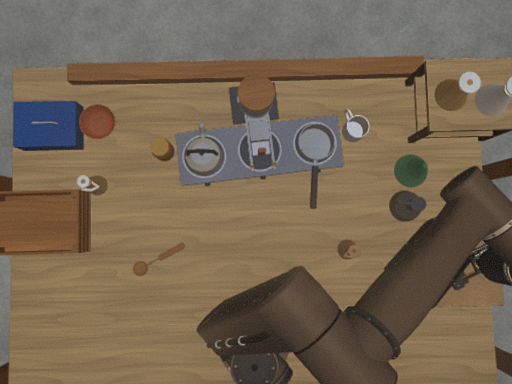

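Run:
```python
from h import *
S=snap('scene'); 
for t in ('tab','portion_mark','chute','middle_ring'): print(t,lm('scene',S,t))
T=snap('top')
for t in ('tab','portion_mark','chute','middle_ring','saucepan','pan_grip'): print(t,lm('top',T,t))
m=imaging.regions_of('top','station')[0]['mask']
# plate: bluish-grey pixels near, on plane z=.018
P=T['pixels'].astype(int); g=(P[:,:,2]-P[:,:,0]>-12)
g[:, :165]=0; g[:,350:]=0; g[:100]=0; g[200:]=0
n,l,st,_=cv2.connectedComponentsWithStats(g.astype(np.uint8)); k=1+st[1:,4].argmax(); print(st[k])
v,u=np.nonzero(l==k); W=toplane(T,np.c_[u,v],0.018)
# front edge: per column max row
fe=np.array([[c,v[u==c].max()+.5] for c in range(u.min()+10,u.max()-12)]);F=toplane(T,fe,0.018)
line=cv2.fitLine(F[:,:2].astype(np.float32),cv2.DIST_HUBER,0,.001,.001).ravel(); d=line[:2]*np.sign(line[1]); yaw=np.arctan2(-d[0],d[1]); print('yaw',yaw)
R=np.array([[np.cos(yaw),np.sin(yaw)],[-np.sin(yaw),np.cos(yaw)]]); q=W[:,:2]@R.T; print('x front',(R@line[2:])[0],'pct',np.percentile(q,[0,.3,1,99,99.7,100],axis=0))
c=R@[.650,-.0388]; print('net centre in st axes',c)
cv2.imwrite('pics/c1.png',np.hstack([cv2.resize(S['pixels'][165:285,230:350,::-1],(400,400),interpolation=cv2.INTER_CUBIC),cv2.resize(T['pixels'][90:190,210:310,::-1],(400,400),interpolation=cv2.INTER_CUBIC)]))
```

```text
tab [(0.66, array([ 0.4424, -0.5098,  0.0019])), (0.58, array([ 0.6154, -0.0409,  0.173 ]))]
portion_mark [(0.43, array([ 0.5806, -0.0433,  0.1233]))]
chute [(0.58, array([ 0.6608, -0.0381,  0.1237]))]
middle_ring [(0.76, array([ 0.6506, -0.038 ,  0.023 ])), (0.33, array([ 0.4397, -0.5078,  0.0012]))]
tab [(0.58, array([ 0.6175, -0.042 ,  0.1702]))]
portion_mark [(0.35, array([ 0.578 , -0.049 ,  0.1188]))]
chute [(0.88, array([ 0.661 , -0.0419,  0.1225]))]
middle_ring [(0.97, array([ 0.6489, -0.0396,  0.0142])), (0.27, array([ 0.4448, -0.5118, -0.0045]))]
saucepan [(0.56, array([ 0.6587, -0.2251,  0.0196]))]
pan_grip [(0.85, array([ 0.4796, -0.2087,  0.0791])), (0.63, array([ 0.6526, -0.2247,  0.0201]))]
[ 176  100  168   95 8530]
yaw 0.092530325
x front 0.55126154 pct [[ 0.4686979  -0.37744302]
 [ 0.50565594 -0.37542102]
 [ 0.54540778 -0.37149831]
 [ 0.79302313  0.17374507]
 [ 0.81176582  0.17763971]
 [ 0.82199998  0.17996613]]
net centre in st axes [ 0.64363432 -0.09869294]
```

View pics/c1.png

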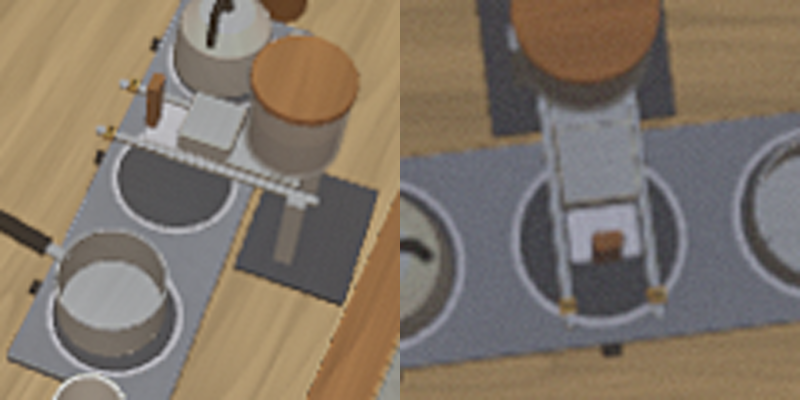

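Run:
```python
from h import *
S=snap('scene'); T=snap('top'); yaw=.0925
R=np.array([[np.cos(yaw),np.sin(yaw)],[-np.sin(yaw),np.cos(yaw)]]); c=np.array([.643,-.0988])
for n,im,uvs in (('top',T,[(251.75,166.5),(273.75,163.75)]),('scene',S,[(230+130*.3,165+86*.3),(230+108*.3,165+131*.3)])):
    P=im['pixels'].astype(float); out=[]
    for u,v in uvs:
        u0,v0=int(round(u))-5,int(round(v))-5; w=P[v0:v0+11,u0:u0+11]; s=np.clip(w[:,:,0]-w[:,:,2]-70,0,None)
        # restrict near
        yy,xx=np.mgrid[v0:v0+11,u0:u0+11]; s*=np.hypot(xx-u,yy-v)<4
        uv=((s*xx).sum()/s.sum(),(s*yy).sum()/s.sum()); out.append(uv)
    print(n,uvs,np.round(out,1))
    for z in (.126,.130): print(z,np.round(toplane(im,out,z)[:,:2]@R.T-c,4), 'hand',np.round(toplane(im,uvs,z)[:,:2]@R.T-c,4))
print('tabtop',toplane(T,(261.9,151),.194)[:,:2]@R.T-c)
```

```text
top [(251.75, 166.5), (273.75, 163.75)] [[nan nan]
 [nan nan]]
0.126 [[nan nan]
 [nan nan]] hand [[-0.0713  0.0348]
 [-0.0707 -0.0356]]
0.13 [[nan nan]
 [nan nan]] hand [[-0.0718  0.0349]
 [-0.0713 -0.0354]]
scene [(269.0, 190.8), (262.4, 204.3)] [[269.4 190. ]
 [262.4 204.3]]
0.126 [[-0.069   0.0353]
 [-0.0689 -0.0359]] hand [[-0.0692  0.0313]
 [-0.0689 -0.0361]]
0.13 [[-0.0679  0.0324]
 [-0.0678 -0.0386]] hand [[-0.0682  0.0284]
 [-0.0678 -0.0387]]
tabtop [[-3.67140251e-02 -8.00525504e-05]]<stdin>:10: RuntimeWarning: invalid value encountered in scalar divide
```

Station fitted: the centre is about (0.648, -0.039) with yaw 0.092. The slide travel to the clips is about 35 mm. Next I grip the handle and slide the pan.

Run:
```python
from h import *
g=np.array([.4815,-.208]); att=[np.pi,0,np.pi/2-.093]
env.movep([*g,.43],att); s=monitor.get_state(); print(s['time'],s['eef_pos'],s['joint_positions'].round(2))
env.move_linear([*g,.237],velocity=.12); print(monitor.get_state()['ft_force'])
env.close(50); s=monitor.get_state(); print(s['time'],s['eef_pos'],s['finger_gap'],s['ft_force'])
T=snap('top','grip')
print(lm('top',T,'saucepan'),lm('top',T,'pan_grip'))
S=snap('scene','grip_s'); print(lm('scene',S,'saucepan'),lm('scene',S,'pan_grip'))
```

```text
4.1333 [ 0.48146515 -0.20847285  0.42998222] [-0.03  0.09 -0.28  0.   -1.2  -1.63]
[ 0.44644539 -0.60488333  0.12234504]
6.9667 [ 0.48151452 -0.20798855  0.23698745] 0.01962233498258969 [-0.35130146  0.30962165  0.22962709]
[(0.8, array([ 0.6522, -0.2252,  0.0223]))] []
[(0.82, array([ 0.6599, -0.2229,  0.021 ])), (0.18, array([ 0.4421, -0.5049,  0.0007]))] [(0.69, array([ 0.4836, -0.2082,  0.0738]))]
```

Run:
```python
from h import *
p=monitor.get_state()['eef_pos']
env.move_linear([p[0]-.0083,p[1]+.185,.237],velocity=.06); env.pause(.2)
s=monitor.get_state(); print(s['time'],s['eef_pos'],s['finger_gap'],s['ft_force'],s['moment'])
for c in ('top','scene'):
    im=snap(c,'slid_'+c)
    print(c,lm(c,im,'saucepan'),lm(c,im,'middle_ring'),lm(c,im,'pan_grip'),lm(c,im,'tab'))
    if c=='top': a=im['pixels'][90:220,200:330,::-1]
    else: b=im['pixels'][150:280,210:340,::-1]
cv2.imwrite('pics/c2.png',np.hstack([cv2.resize(x,(400,400),interpolation=cv2.INTER_CUBIC) for x in (b,a)]))
```

```text
10.7 [ 0.47321194 -0.02300667  0.23698931] 0.01972386568543662 [-0.4320499  -1.30910458 -0.52434511] [-0.55370447 -0.01743297 -0.30812422]
top [(0.93, array([ 0.6475, -0.0406,  0.0192]))] [(0.6, array([ 0.6539, -0.0398,  0.0131]))] [(0.17, array([ 0.3031, -0.3282,  0.0045]))] [(0.8, array([ 0.6199, -0.0424,  0.169 ]))]
scene [(0.95, array([ 0.6461, -0.0379,  0.0184])), (0.61, array([ 6.493e-01, -3.840e-02, -1.000e-04]))] [(0.85, array([ 0.6496, -0.035 ,  0.0238])), (0.46, array([ 0.4417, -0.5066,  0.0007]))] [(0.78, array([ 0.4754, -0.0228,  0.0746])), (0.73, array([ 0.616 , -0.0393,  0.1201]))] [(0.62, array([ 0.617 , -0.0426,  0.1755])), (0.33, array([ 0.4765, -0.021 ,  0.0753]))]
```

View pics/c2.png

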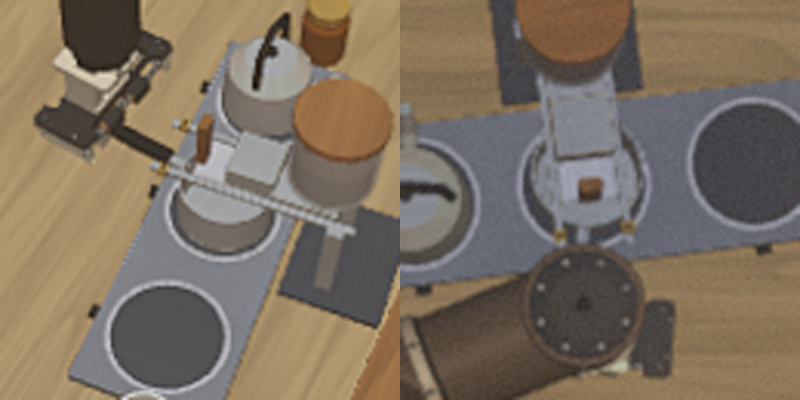

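Both cameras show the pan within about 5 mm of the ring's centre. I release it, recheck, and move to the tab.

Run:
```python
from h import *
env.ungrasp(); env.pause(.3)
p=monitor.get_state()['eef_pos']
env.move_linear([p[0],p[1],.43],velocity=.15)
env.pause(.2)
for c in ('top','scene'):
    im=snap(c); print(c,lm(c,im,'saucepan'),lm(c,im,'middle_ring'),lm(c,im,'tab'),lm(c,im,'portion_mark'))
yaw=.0925; att=[np.pi,0,np.pi/2+yaw]; t=[.618,-.0419]
env.movep([*t,.43],att)
env.move_linear([*t,.332],velocity=.1)
print(monitor.get_state()['ft_force'])
env.close(40); env.pause(.1)
s=monitor.get_state(); print(s['time'],s['eef_pos'],s['finger_gap'],s['ft_force'])
im=snap('scene','tabgrip'); cv2.imwrite('pics/c3.png',cv2.resize(im['pixels'][130:280,200:350,::-1],(600,600),interpolation=cv2.INTER_CUBIC))
```

```text
top [(0.83, array([ 0.6477, -0.0421,  0.02  ]))] [(0.8, array([ 0.6493, -0.0392,  0.0154]))] [(0.21, array([ 0.6505, -0.0397,  0.0144]))] []
scene [(0.89, array([ 0.6467, -0.0413,  0.0199])), (0.57, array([ 4.445e-01, -5.072e-01, -4.000e-04]))] [(0.82, array([ 0.6491, -0.0397,  0.0194]))] [] [(0.57, array([ 0.5807, -0.0422,  0.1244])), (0.47, array([ 0.654 , -0.0371,  0.0173]))]
[-0.28951308 -0.18841417 -0.08787284]
17.725 [ 0.61788703 -0.04095167  0.33196814] 0.02407446084974521 [-1.86073974  6.27049592  1.03843787]
```

View pics/c3.png

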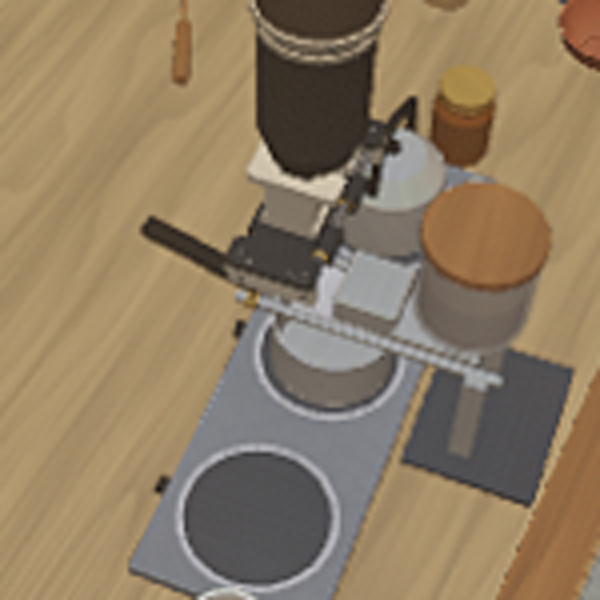

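Tab held (gap 24 mm). Before pulling, I refine the tab-to-clip distance by fitting box models to the unobstructed pictures from the start.

Run:
```python
from h import *
from scipy.optimize import least_squares
yaw=.0925; Rw=np.array([[np.cos(yaw),-np.sin(yaw)],[np.sin(yaw),np.cos(yaw)]]); c=Rw@[.643,-.0988]
def box(im,x,y,sx,sy,z0,z1,shape,k=8):
    P=np.array([[*(c+Rw@[x+a*sx/2,y+b*sy/2]),z] for a in(-1,1) for b in(-1,1) for z in(z0,z1)])
    h=cv2.convexHull(((proj(im,P)-shape[:2]+.5)*k).astype(np.float32)).astype(np.int32)
    m=np.zeros((shape[3]*k,shape[2]*k),np.uint8); cv2.fillConvexPoly(m,h,255)
    return cv2.resize(m,(shape[2],shape[3]),interpolation=cv2.INTER_AREA)/255.
for cam,f in (('scene','scene0'),('top','top0')):
    im=snap(cam); P=cv2.imread(f'pics/{f}.png')[:,:,::-1].astype(float); d=P[:,:,0]-P[:,:,2]
    print(cam)
    for nm,x0,y0,sx,sy,z0,z1 in (('tab',-.03,0,.014,.024,.1215,.194),('clipL',-.068,.036,.012,.014,.119,.130),('clipR',-.068,-.036,.012,.014,.119,.130)):
        u,v=proj(im,[*(c+Rw@[x0,y0]),(z0+z1)/2])[0]; h=8 if nm=='tab' else 5
        sh=(int(u)-h,int(v)-h-(2 if nm=='tab' else 0),2*h+1,2*h+3)
        w=d[sh[1]:sh[1]+sh[3],sh[0]:sh[0]+sh[2]]
        best=None
        for x in np.arange(x0-.014,x0+.0141,.001):
            for y in np.arange(y0-.008,y0+.0081,.002):
                m=cv2.GaussianBlur(box(im,x,y,sx,sy,z0,z1,sh),(0,0),.6).ravel()
                r=np.corrcoef(m,w.ravel())[0,1]
                if best is None or r>best[0]: best=(r,x,y)
        print(nm,np.round(best,3))
        if nm!='clipR': print(w.astype(int)) if nm=='tab' else 0
```

```text
scene
tab [ 0.512 -0.03   0.   ]
[[ 64  63  62  63  67  65  30 -16 -10  -9  -6  -6  -5  -2   4  20  21]
 [ 65  62  63  64  67  51  -4 -11   3   1   2  -7  -7  -4  -2  16  20]
 [ 65  65  66  65  63  29 -17   7  76  72  62  16 -10  -4  -2   7  19]
 [ 55  76  67  69  52  -3  -9  35  86  83  87  43 -12  -5  -3  -3  11]
 [ 21  86  47  79  29 -19   4  72  80  82  83   8 -11  -6  -4  -3   3]
 [ 17  79  70  69  -7  -9  34  85  75  75  58  10 -11  -7  -5  -5  -2]
 [ 57  91  89  33 -10  -4  63  80  75  71  29   7  -9  -6  -5  -3   1]
 [ 70  65  61  22   4   3  46  52  58  63  35  10  -7  -6  -7  -6  -6]
 [ 64  63  36   6   5  10  50  54  52  49  34  10  -5  -5  -5  -5  -6]
 [ 66  53  -2 -11 -11  -5  54  55  53  47  30   7  -4   2   0  -3  -2]
 [ 65  33 -15  -8  -9  -1  72  54  53  49  27  10   8  13   4  -4   2]
 [ 55   2 -10  -6  -7  -7  60  55  53  51  18   0  -5   0   6   9  12]
 [ 35 -15  -7  -5  -8  -6  62  55  52  51  14   0  -5  -3  -4  -3   0]
 [  1  -9  -7  -4  -7  -6  60  55  51  51   6  -7  -3  -3  -3  -3  -4]
 [-15  -7  -5  -5  -8  -4  60  54  53  49   7  -6  -5  -3  -3  -2  -4]
 [
[... 1079 characters left out ...]
3]
 [-14 -13 -13 -14 -11  33  60  55  52  49  52  56  24  -6 -17 -15 -12]
 [-15 -15 -15 -20 -13  25  59  60  54  45  40  37  16  -5 -14 -13 -13]
 [-13 -13 -13 -15 -14  16  48  45  43  35  27  21  -2 -12 -16 -12 -15]
 [-15 -15 -19 -14 -10   8  23  20  24  25  29  19   0 -12 -12 -10 -11]
 [-15 -14 -10 -11  -9  16  21  25  17  20  21  17   6 -10  -8  -5  -3]
 [-11  -8  -9  -8  -4  12  14  14  13   8   7   8   1  -2  -1  -6  -2]
 [ -3  -6  -5  -7  -1  -1   5   0  -4   2  -3  -4  -8  -6  -8  -4  -7]
 [ -3  -5  -3  -8  -5  -6  -4  -4  -6  -7  -3  -6  -3  -6  -3  -4  -5]
 [ -3   0  -6  -9  -2   0  -9 -11   0  -7  -4  -5  -5  -1  -7  -2  -9]]
clipL [ 0.943 -0.07   0.036]
clipR [ 0.96  -0.069 -0.036]
```

Top fit is clean (correlation 0.86–0.96) and puts the clips 37.5 mm before the tab; the scene view gives about 38 mm. Pulling 37.5 mm.

Run:
```python
from h import *
yaw=.0925; ex=np.array([np.cos(yaw),np.sin(yaw)]); ey=np.array([-ex[1],ex[0]])
p0=np.array([.61788703,-.04095167]); D=.0375
cmd=p0-D*ex
env.move_linear([*cmd,.332],velocity=.025); env.pause(.3)
s=monitor.get_state(); e=s['eef_pos'][:2]-p0; print(s['time'],'moved',e@ex,e@ey,s['ft_force'],s['finger_gap'])
corr=-D-e@ex
if abs(corr)>.0003:
    env.move_linear([*(cmd+corr*ex),.332],velocity=.02); env.pause(.2)
    s=monitor.get_state(); e=s['eef_pos'][:2]-p0; print('moved',e@ex,e@ey,s['ft_force'])
out=[]
for c in ('top','scene'):
    im=snap(c); print(c,[(t,lm(c,im,t)) for t in ('saucepan','middle_ring','tab','portion_mark','gate')])
    q=im['pixels'][130:255,215:340,::-1] if c=='scene' else im['pixels'][90:190,210:310,::-1]
    out.append(cv2.resize(q,(400,400),interpolation=cv2.INTER_CUBIC))
cv2.imwrite('pics/c4.png',np.hstack(out))
```

```text
19.825 moved -0.036476836398343315 0.00023188896630739727 [ 5.63692737 -0.32597151 -4.89254609] 0.02396572930092271
moved -0.037479370068443686 0.00023966917009375413 [ 5.37400189  0.53234008 -4.05659915]
top [('saucepan', []), ('middle_ring', []), ('tab', []), ('portion_mark', [(0.53, array([ 0.6476,  0.2873, -0.0018]))]), ('gate', [])]
scene [('saucepan', [(0.95, array([ 0.6479, -0.0401,  0.0236]))]), ('middle_ring', [(0.73, array([ 0.6479, -0.0387,  0.0193]))]), ('tab', [(0.71, array([ 0.4421, -0.509 , -0.0026])), (0.68, array([ 0.5826, -0.0453,  0.177 ]))]), ('portion_mark', []), ('gate', [(0.56, array([ 0.5772, -0.0429,  0.1224]))])]
```

View pics/c4.png

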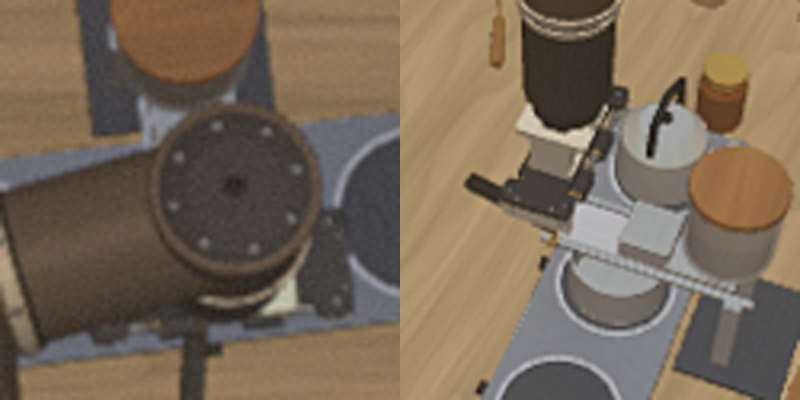

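Run:
```python
from h import *
env.pause(.6); s=monitor.get_state(); print(s['time'],s['eef_pos'],s['finger_gap'],s['ft_force']); env.hand_in()
```

```text
21.475 [ 0.58055264 -0.04416882  0.33200083] 0.023856634359815172 [ 5.5878904   1.03884509 -4.66045376]
the job is handed in; nothing more can be done
```

The job is handed in at about 21.5 s, with the arm still holding the slide open at the clips. `env.hand_in()` reports no verdict.

- **Pan:** I gripped the saucepan by its handle, slid it along the plate to the middle ring and let go. After release both cameras put it within about 4 mm of the ring's centre. The last scene picture, with the slide out, put it within about 2 mm.
- **Slide:** I gripped the tab with a 24 mm gap, which matches its width, and pulled it 37.5 mm along the station's -x. The gripper held steady against about 5.6 N, near the 6.2 N expected from the spring.
- **Distance to the clips:** The estimates disagreed by a few millimetres. Box fits in the pictures gave 37.5 to 38 mm. Network readings gave 35 mm from the scene camera and 40 to 42 mm from the top one. I used 37.5 mm.
- **Failed checks:** After the pull the arm hid the tab and clips from the top camera. The networks no longer found the clips in either view, so I could not compare tab and clips directly in one picture. The scene camera's tab and slide readings lay between 1.4 mm behind and 3.7 mm in front of the clip line it measured earlier, inside the 6 mm tolerance.
- **Other objects:** I did not remeasure the kettle or the other bystanders. The wrist showed no unexpected contact forces when I read it, and the kettle and jar looked unmoved in the last scene picture.

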